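# Put the next source on the wall display

### The arm

A 6-joint arm with a two-finger parallel gripper is mounted at the origin on the work surface. World frame = base frame: x ahead of the robot, y to its left, z up, the work surface at z = 0. Lengths are in m, angles in rad, forces in N, time in s.
With the tool pointing down it reaches from about 0.25 to 0.725 m from the base axis. Payload 4 kg.
Tool frame: the origin (TCP) lies midway between the tips of the shut fingers; the grasp point (between the pads) lies 19 mm behind it; z points along the fingers, x is the direction in which the jaws open and shut, and the axes are right-handed (so a half turn about z gives the same grasp; the last joint's range is limited). The gripper opens to 85 mm and grips with 20 to 120 N. Pads are 22 mm wide; open, the fingers measure 114 mm over their backs; the gripper's body (76 mm by 85 mm) begins 54 mm behind the grasp point. The pads swing forward as they close: fully open they stand 13 mm farther back than shut.
Start: joints at [1.328, 0.241, 0.005, 1.335, 0, 1.571], TCP at [0.12, 0.485, 0.231] pointing down, gripper open.
Joint ranges: [-2.72, 2.72], [-1.05, 1.87], [-1.09, 1.28], [-1.99, 2.15], [-1.42, 1.44], [-3.14, 3.14]. Speed limits (rad/s): [2.79, 2.79, 3.14, 3.14, 3.14, 3.14].

### API

Orientations are given as a unit quaternion [x, y, z, w].
In Python, from workcell import bot, vision, ticket gives the robot as it stands.
- The arm moves only by the tool play_rows, never from a script. Its argument "deltas" is one flat list of numbers, 5 for each row, row after row: the opening, from 0 (shut) to 1 (fully open), then the shift along the tool's x, y, z in units of 60 mm (1.0 is 60 mm), then the turn about the tool's z in degrees. A call has 1 to 12 rows; each row shifts and turns the pose as measured when the row begins, along the tool's axes as they then stand; what a row does not reach is not made up. A row lasts 1/8 s, in which the tool goes at most 62.5 mm and 10.7 degrees, less where a joint would pass 70% of its speed; a pose out of reach is approached as far as the arm can. A call is refused whole if a number of a shift passes 1 or a number of a turn 10.7, either way. A call with a gripper value outside its range is refused whole. The fingers move at their own pace and stop on an object; the grip force is fixed at half the most. Time passes only in rows, so rows that do not move let the fingers close. It gives the time, the measured TCP pose, the force and the opening at its end, in the units of the state.
- bot.get_obs(): the state, without advancing time (a new reading comes with each control period).
- vision.camera(name): name is "scene" or "top" or "wrist"; returns a dict with "color" (400x640x3 uint8, blue, green, red), "intrinsics" (3x3 intrinsics, pixels), "k1" (the pictures are not rectified: a ray, as slopes to the right and down, at radius r is drawn at 1 + k1 r^2 times it, then the intrinsics apply), "rvec" (rotation vector, rad) and "tvec" (3), from world to camera coordinates, as OpenCV has them. Camera axes: x right, y down, z forward; pixel columns grow to the right and rows downward; lengths in m; the calibration is good to about 2 mm. A picture is of the moment at which its call begins. There is no depth.
- ticket.job_done(): hands the job in, once; it reports no verdict.
The state is a dict: "clock": time; "joint_pos": joint angles; "joint_vel": joint speeds; "tau": joint torques, N m; "eef_pos": TCP position; "tool_rot": TCP orientation; "ft_force": force on the tool from outside, world axes, zero at the start; "ft_torque": the same for the moment, N m; "grip_width": finger opening in m.
Only numpy, scipy, OpenCV 4.12 (cv2) and the standard library are available. Lean on these libraries where they do the work, as an engineer would, in place of code of your own. Each camera call takes 0.05 s, during which the arm holds its last target. There are 200 camera calls.

### The job

Switch the wall display to the next source on the desk console: stroke the knurled rim of the big selector knob from the side with a light fingertip until the knob clicks home one mark further clockwise (seen from above), never taking it between the fingers or pressing on its top. Then press the large square key in front of it fully down and let it come up again. Leave the console's other knobs and keys, and everything else on the desk, as they are.

Things in the scene. Friction and masses are not known exactly. Their poses are not given: they have to be found in the camera images.
- console: dark wedge console, 200 mm deep, 292 wide; fixed. Origin: centre of its underside; x to its rear, y to the operator's left. The panel tilts 7 degrees towards the operator: 42 mm high at its middle, 30 front, 54 rear. In the panel plane from the middle (rear, left), mm: selector (20, 55), square key (-58, 55), level knobs (12, -45), (12, -100), round keys (-58, -45), (-58, -100)
- selector (a joint): selector angle, rad, growing clockwise from above. A sprung ball holds it at six marks: 0, 0.524, 1.047, 1.571, 2.094, 2.618. Starts at the 2nd or 3rd; move it on by exactly one (within 0.09). Needs about 0.035 N m (1.3 N at the rim); past half way it jumps into the next mark by itself, before that it springs back. A fingertip pressed sideways on the rim with 4 to 10 N drives it
- selector_top (a point): centre of the top face of the selector, a turned aluminium knob 56 mm in diameter with an upright straight-knurled rim; the top is 25 mm above the panel, the rim begins 3 mm above it. z is the knob's axis, square to the panel (7 degrees from vertical, towards the operator); x and y turn with the knob, x to the console's rear at joint value 0
- selector_pointer (a point): point on the black pointer line on the knob's top, 22 mm from the axis. At joint value 0 it points 75 degrees to the left of the console's rear direction. Six white marks on the panel round the knob show where it clicks
- take_key (a joint): travel of the large square key in m: 0 up, 0.004 fully down; about 1.2 N to start, 4 N at the bottom; springs up when let go. Down counts from 0.003. Press it only when the selector stands at its new mark
- take_key_top (a point): centre of the top of the large square key: grey plastic, 24 mm square, 7.5 mm proud of the panel when up, in front of the selector (nearer the operator); moves square to the panel. z points out of the panel
- round_key_a (a joint): small round grey key, 15 mm in diameter, 6 mm proud, at the console's right front; travel in m, 0 up. Not to be pressed.
- round_key_b (a joint): the same, the rightmost one. Not to be pressed.
- level_a_mark (a point): white mark on a small black level knob (21 mm in diameter, 17 mm high), 8 mm off that knob's axis. Not to be turned.
- level_b_mark (a point): the same on the second small level knob, the rightmost one. Not to be turned.
- paint_pail: red plastic painter's pail, 96 mm in diameter, 75 mm high, with a brush standing in it up to 200 mm high; loose, right of the console. Origin: centre of its underside.
- tape_roll: blue roll of masking tape lying flat, 96 mm in diameter, 24 mm high; loose, left of the console. Origin: centre of its underside.
- mug: white mug, 80 mm in diameter, 92 mm high; loose, right of the console. Origin: centre of its underside.
- remote: black handheld remote control lying flat, 45 x 150 x 18 mm (long along its y); loose, in front of the console. Origin: centre of its underside.
- screwdriver: screwdriver lying flat, 190 mm long along its x, 26 mm thick; loose, behind the console. Origin: centre of its underside.
- wall_plate: white wall plate lying flat, 70 x 115 x 7 mm; loose, behind the console. Origin: centre of its underside.
- tape_measure: yellow tape measure, 70 x 34 x 62 mm; loose, left of the console. Origin: centre of its underside.

How it is judged:
By the outcome, as a careful person would: the job done as asked, in the order asked, and still so for the second after the job is handed in, with the robot touching nothing.
It also fails if it takes over 42 s, if anything falls off the work surface, if the arm or the gripper's body presses on something with over 40 N, if the wrist force passes 120 N, or if a joint passes its speed limit or range.

## Working session

There is one attempt and no reset: what is moved stays moved. The work goes in short steps, Python scripts to look and compute and a tool call to move; the robot and the scene stay as the last step left them, time stands still between calls to the robot, and variables do not carry over. Pictures are saved under pics/ and viewed, about 8 in all and at most 12, crops included, and the job is handed in when it is done.

Besides the shell and the picture viewer there is one more tool, called as name(argument=value, ...) on one line, values as JSON. play_rows: Moves the arm, as the interface text tells. Its arguments: {"type":"object","properties":{"deltas":{"type":"array"}},"required":["deltas"]}

```bash
mkdir -p pics; ls
cat > h.py <<'E'
import numpy as np, cv2
from workcell import bot, vision, ticket
def cam(n, save=None):
    c=vision.camera(n)
    if save: cv2.imwrite('pics/'+save,c['color'])
    return c
def proj(c,P):
    R=cv2.Rodrigues(np.array(c['rvec'],float))[0]; q=np.atleast_2d(P)@R.T+np.ravel(c['tvec'])
    s=q[:,:2]/q[:,2:]; s=s*(1+c['k1']*(s**2).sum(1,keepdims=True)); K=np.array(c['intrinsics'])
    return s@K[:2,:2].T+K[:2,2]
def ray(c,uv):
    K=np.array(c['intrinsics']);uv=np.array(uv,float).reshape(-1,1,2)
    s=cv2.undistortPoints(uv,K,np.array([c['k1'],0,0,0,0.]),None,None).reshape(-1,2)
    R=cv2.Rodrigues(np.array(c['rvec'],float))[0]
    return -R.T@np.ravel(c['tvec']), np.c_[s,np.ones(len(s))]@R
def onplane(c,uv,p0,n):
    o,d=ray(c,uv); n=np.array(n,float); return o+d*(((np.array(p0)-o)@n)/(d@n))[:,None]
E
python3 - <<'E'
from h import *
for n in('scene','top'):
    c=cam(n,n+'0.png'); print(n,{k:np.round(c[k],4).tolist() for k in c if k!='color'})
print(bot.get_obs())
E
```

```text
pics
scene {'intrinsics': [[386.4168, 0.0, 320.3698], [0.0, 386.4168, 197.4027], [0.0, 0.0, 1.0]], 'k1': -0.0128, 'rvec': [1.8506, 1.4788, -0.6709], 'tvec': [-0.152, -0.288, 1.4995]}
top {'intrinsics': [[418.4577, 0.0, 324.6366], [0.0, 418.4577, 201.4377], [0.0, 0.0, 1.0]], 'k1': 0.0302, 'rvec': [2.0765, -2.1255, 0.2326], 'tvec': [-0.0027, 0.5558, 0.9748]}
{'clock': 0.1, 'joint_pos': array([ 1.32801891e+00,  2.41349255e-01,  3.86451361e-03,  1.33521512e+00,
       -8.47820839e-07,  1.57075802e+00]), 'joint_vel': array([ 1.20563548e-03, -3.00227054e-03,  4.82324848e-03, -1.57466867e-03,
        8.31728801e-04,  7.07002300e-06]), 'tau': array([-6.33322361e-05, -3.73139012e+01,  2.53010201e+01,  1.08654253e-02,
       -6.54166206e-05,  2.79491353e-06]), 'eef_pos': array([0.12006316, 0.48478439, 0.23049831]), 'tool_rot': array([ 7.87515462e-01,  6.16294160e-01, -7.49291672e-04,  5.86872959e-04]), 'ft_force': array([ 0.0173145 , -0.6368188 , -0.05269515]), 'ft_torque': array([-0.02653076, -0.00458216,  0.03200406]), 'grip_width': 0.08507768799100096}
```

View pics/top0.png

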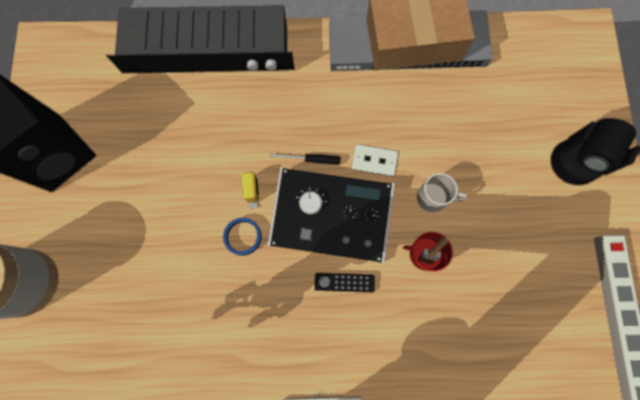

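View pics/scene0.png

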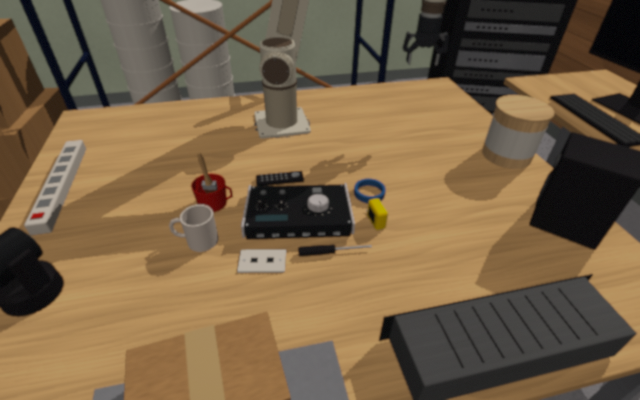

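The top view shows the console at about (332,213), the selector at about (311,202), the square key at about (306,234) and the remote at about (345,283). The console lies clear of the arm. Next I'll measure its pose and crop the knob.

```bash
cat >> h.py <<'E'
def frame(x,y,th):  # console pose -> R, origin ; panel basis
    c,s=np.cos(th),np.sin(th); R=np.array([[c,-s,0],[s,c,0],[0,0,1.]])
    t=np.radians(7); Rp=R@np.array([[np.cos(t),0,-np.sin(t)],[0,1,0],[np.sin(t),0,np.cos(t)]])
    return Rp,np.array([x,y,0.042])   # columns: rear,left,normal; panel middle
E
python3 - <<'E'
from h import *
from scipy.optimize import least_squares
c=cam('top'); im=c['color']; hsv=cv2.cvtColor(im,cv2.COLOR_BGR2HSV)
cr=im[165:265,265:400]; cv2.imwrite('pics/crop1.png',cv2.resize(cr,None,fx=5.8,fy=5.8,interpolation=cv2.INTER_CUBIC))
g=im.max(2)
def blob(x,y,w,lo):
    m=np.zeros(g.shape,np.uint8); m[y-w:y+w,x-w:x+w]=(g[y-w:y+w,x-w:x+w]>lo)*255
    n,l,s,ce=cv2.connectedComponentsWithStats(m); i=1+s[1:,4].argmax(); return ce[i],s[i]
k=blob(311,202,17,120); q=blob(306,234,10,75); print(k,q)
r1=blob(346,240,7,70); r2=blob(368,243,7,70); print(r1,r2)
obs=np.array([k[0],q[0],r1[0],r2[0]])
loc=np.array([[.020,.055,.025],[-.058,.055,.0075],[-.058,-.045,.006],[-.058,-.1,.006]])
def f(p):
    R,o=frame(*p); return (proj(c,o+loc@R.T)-obs).ravel()
s=least_squares(f,[.5,0,0]); print(s.x,np.degrees(s.x[2]),s.fun)
R,o=frame(*s.x); print('pts',o+loc@R.T,'normal',R[:,2])
E
```

```text
(array([309.86118252, 202.31619537]), array([299, 192,  23,  22, 389], dtype=int32)) (array([305.4952381 , 233.85714286]), array([301, 228,  11,  12, 105], dtype=int32))
(array([345.63157895, 239.78947368]), array([344, 238,   5,   5,  19], dtype=int32)) (array([367.78947368, 243.        ]), array([366, 241,   5,   5,  19], dtype=int32))
[ 0.52693039 -0.03069843 -0.16897261] -9.68141758794382 [ 0.04274779 -0.01119426  0.1921092   0.07768694 -0.0635122  -0.03481617
 -0.17045908 -0.02423092]
pts [[ 0.55274458  0.02069231  0.06925104]
 [ 0.47853091  0.03335311  0.04237567]
 [ 0.46189415 -0.06525344  0.04088685]
 [ 0.45264481 -0.11947013  0.04088685]] normal [-0.12013369  0.02049473  0.99254615]
```

View pics/crop1.png

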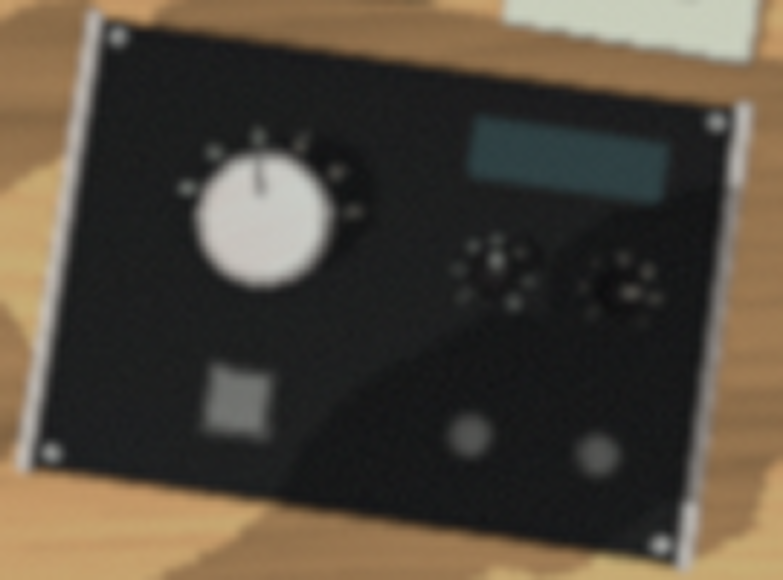

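The fit is within 0.2 px. The pointer stands at the 3rd mark, (258,130) in the crop, so the target is the 4th, 1.571. Plan: stroke the left rim rearwards with the shut fingers. First I'll move over there.

play_rows(deltas=[0,-0.479,0.868,0,0,0,-0.479,0.868,0,0,0,-0.479,0.868,0,0,0,-0.479,0.868,0,0,0,-0.479,0.868,0,0,0,-0.479,0.868,0,0,0,-0.479,0.868,0,0,0,-0.479,0.868,0,0,0,-0.479,0.868,0,0,0,-0.479,0.868,0,0,0,0,0,0,-4.2,0,0,0,0,0])

```text
clock: 1.65
eef_pos: [0.5704, 0.069, 0.2259]
tool_rot: [0.763, 0.647, -0.002, -0.001]
ft_force: [-0.4, 0.6, -0.8]
grip_width: 0.0
```

```bash
cat >> h.py <<'E'
from scipy.spatial.transform import Rotation as Ro
RP,O=frame(.52693,-.0307,-.16897)
def st():
    o=bot.get_obs(); R=Ro.from_quat(o['tool_rot']).as_matrix()
    print('t',round(o['clock'],2),'tcp',o['eef_pos'].round(4),'panel(mm)',((o['eef_pos']-O)@RP*1e3).round(1),'Fpanel',(o['ft_force']@RP).round(2),'w',round(o['grip_width'],4))
    print('tool x,y in panel',(RP.T@R).round(3).tolist()); return o,R
def to(P):  # panel-frame mm target -> tool units
    o,R=st(); d=(O+RP@(np.array(P)/1e3)-o['eef_pos'])@R/0.06; print('delta units',d.round(3))
E
python3 -c "
from h import *
to([12,120,12])
cam('wrist','w1.png')"
```

```text
t 1.65 tcp [0.5704 0.069  0.2259] panel(mm) [ 48.3 105.6 179.3] Fpanel [-0.58  0.57 -0.71] w 0.0
tool x,y in panel [[-0.005, 0.992, -0.125], [1.0, 0.005, -0.002], [-0.002, -0.125, -0.992]]
delta units [ 0.248 -0.25   2.842]
```

View pics/w1.png

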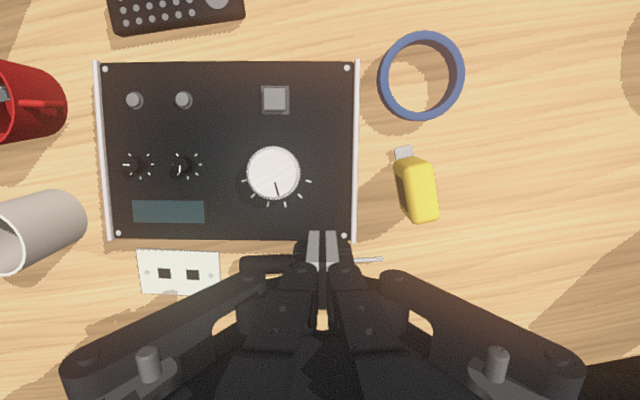

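The wrist view shows the shut fingers with a slim tip. The pointer at (277,190) points to the third mark, and the area left of the knob is free. Going down beside the rim.

play_rows(deltas=[0,0.248,-0.25,0,0,0,0,0,0.8,0,0,0,0,0.8,0,0,0,0,0.7,0,0,0,0,0.5,0,0,0,0,0,0])

```text
clock: 2.45
eef_pos: [0.5518, 0.0965, 0.0571]
tool_rot: [0.76, 0.65, 0.0, -0.0]
ft_force: [-0.7, 0.7, 0.2]
grip_width: -0.0003
```

```bash
python3 -c "
from h import *
to([12,102,12])"
```

```text
t 2.45 tcp [0.5518 0.0965 0.0571] panel(mm) [  4.9 129.6  14.6] Fpanel [-0.79  0.57  0.3 ] w -0.0003
tool x,y in panel [[-0.012, 0.992, -0.122], [1.0, 0.013, 0.001], [0.002, -0.122, -0.993]]
delta units [-0.461  0.117  0.028]
```

play_rows(deltas=[0,-0.3,0.11,0.03,0,0,-0.1,0,0,0,0,0,0,0,0])

```text
clock: 2.82
eef_pos: [0.5567, 0.072, 0.0598]
tool_rot: [0.76, 0.65, 0.003, 0.002]
ft_force: [-0.9, 0.3, -0.5]
grip_width: 0.0
```

```bash
python3 -c "
from h import *
to([12,102,12])"
```

```text
t 2.83 tcp [0.5567 0.072  0.0598] panel(mm) [ 14.2 106.3  16.2] Fpanel [-1.04  0.17 -0.39] w 0.0
tool x,y in panel [[-0.014, 0.993, -0.115], [1.0, 0.014, 0.003], [0.004, -0.115, -0.993]]
delta units [-0.071 -0.029  0.073]
```

play_rows(deltas=[0,-0.05,-0.04,0.07,0,0,-0.03,0,0,0,0,-0.03,0,0,0])

```text
clock: 3.2
eef_pos: [0.5541, 0.0655, 0.0568]
tool_rot: [0.76, 0.65, 0.004, 0.002]
ft_force: [-0.1, -0.6, -0.5]
grip_width: -0.0002
```

```bash
python3 -c "
from h import *
to([12,98,12])"
```

```text
t 3.2 tcp [0.5541 0.0655 0.0568] panel(mm) [12.4 99.4 13.4] Fpanel [-0.1  -0.59 -0.49] w -0.0002
tool x,y in panel [[-0.013, 0.994, -0.113], [1.0, 0.014, 0.004], [0.005, -0.113, -0.994]]
delta units [-0.023 -0.004  0.023]
```

Now 1.2 mm steps inwards until contact shows.

play_rows(deltas=[0,-0.02,0,0.02,0,0,-0.02,0,0,0])

```text
clock: 3.45
eef_pos: [0.5537, 0.063, 0.0554]
tool_rot: [0.76, 0.65, 0.004, 0.002]
ft_force: [-0.2, 1.0, -0.2]
grip_width: -0.0002
```

play_rows(deltas=[0,-0.02,0,0,0,0,-0.02,0,0,0])

```text
clock: 3.7
eef_pos: [0.5534, 0.0609, 0.0553]
tool_rot: [0.76, 0.65, 0.005, 0.002]
ft_force: [-0.8, 3.0, -0.7]
grip_width: 0.0002
```

play_rows(deltas=[0,-0.02,0,0,0])

```text
clock: 3.82
eef_pos: [0.5534, 0.0608, 0.0554]
tool_rot: [0.759, 0.65, 0.006, 0.001]
ft_force: [1.3, 4.1, -0.2]
grip_width: -0.0002
```

```bash
python3 -c "
from h import *
to([12,98,12])"
```

```text
t 3.83 tcp [0.5534 0.0608 0.0554] panel(mm) [12.3 94.6 12. ] Fpanel [ 0.52  4.22 -0.28] w -0.0002
tool x,y in panel [[-0.014, 0.993, -0.113], [1.0, 0.015, 0.007], [0.009, -0.113, -0.994]]
delta units [ 0.057 -0.003  0.   ]
```

Contact at about 4 N. Starting the stroke rearwards.

play_rows(deltas=[0,-0.03,0.04,-0.005,0,0,-0.03,0.04,-0.005,0])

```text
clock: 4.08
eef_pos: [0.5565, 0.0603, 0.0558]
tool_rot: [0.759, 0.652, 0.007, -0.003]
ft_force: [-0.6, 6.7, -0.1]
grip_width: -0.0003
```

```bash
python3 -c "
from h import *
to([27,94,12])"
```

```text
t 4.08 tcp [0.5565 0.0603 0.0558] panel(mm) [15.4 94.7 12. ] Fpanel [-1.71  6.53  0.12] w -0.0003
tool x,y in panel [[-0.016, 0.993, -0.117], [1.0, 0.018, 0.015], [0.017, -0.117, -0.993]]
delta units [-0.014  0.192 -0.022]
```

play_rows(deltas=[0,-0.03,0.045,-0.005,0,0,-0.03,0.045,-0.005,0,0,-0.03,0.045,-0.005,0])

```text
clock: 4.45
eef_pos: [0.5651, 0.0589, 0.0573]
tool_rot: [0.757, 0.653, 0.011, -0.006]
ft_force: [2.1, 4.6, -0.4]
grip_width: 0.0001
```

```bash
python3 -c "
from h import *
to([27,94,12])
c=cam('top');im=c['color'];cv2.imwrite('pics/crop2.png',cv2.resize(im[180:225,285:335],None,fx=12,fy=12,interpolation=cv2.INTER_CUBIC))"
```

```text
t 4.45 tcp [0.5651 0.0589 0.0573] panel(mm) [24.2 94.7 12.4] Fpanel [ 1.24  4.92 -0.53] w 0.0001
tool x,y in panel [[-0.019, 0.993, -0.116], [0.999, 0.022, 0.025], [0.028, -0.116, -0.993]]
delta units [-0.013  0.046  0.001]
```

View pics/crop2.png

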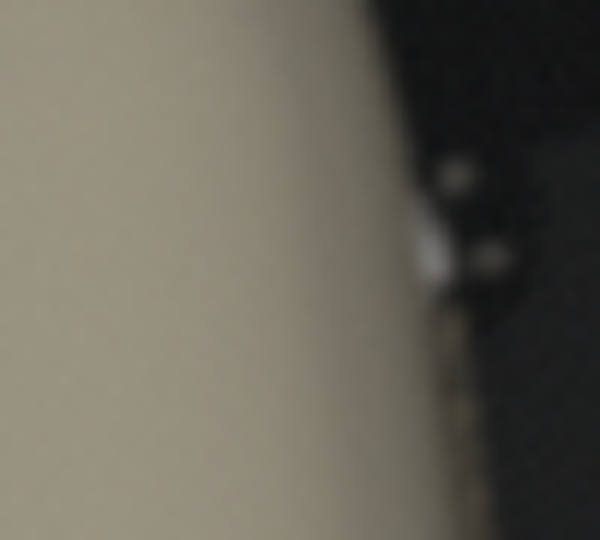

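The top camera is blocked by the arm. But 12 mm of stroke is about 24°, and the tangential force has changed sign, so the knob is past half way. I'll back straight off, then lift and check with the wrist camera.

play_rows(deltas=[0,0.15,0,0,0,0,0.4,0,0,0,0,0,0,-0.7,0,0,0,0,-0.8,0,0,0,0.3,-0.5,0])

```text
clock: 5.12
eef_pos: [0.5835, 0.0863, 0.1773]
tool_rot: [0.757, 0.653, 0.005, -0.006]
ft_force: [1.2, 0.2, -0.7]
grip_width: -0.0
```

```bash
python3 -c "
from h import *
to([-58,55,40])
c=cam('wrist');P=O+RP@np.array([.02,.055,.025]);u,v=proj(c,P)[0].astype(int);print(u,v)
im=c['color'][max(0,v-60):v+60,u-70:u+70];cv2.imwrite('pics/crop3.png',cv2.resize(im,None,fx=5,fy=5,interpolation=cv2.INTER_CUBIC))
for k in range(6):
  a=np.radians(75-30*k); print(k,proj(c,P+RP@np.array([np.cos(a),np.sin(a),0])*.022)[0].round(1)-[u-70,max(0,v-60)])
"
```

```text
t 5.12 tcp [0.5835 0.0863 0.1773] panel(mm) [ 52.4 124.8 129.9] Fpanel [ 1.06  0.42 -0.86] w -0.0
tool x,y in panel [[-0.02, 0.992, -0.125], [1.0, 0.022, 0.016], [0.019, -0.124, -0.992]]
delta units [-1.155 -1.664  1.697]
240 171
0 [95.1 67.8]
1 [88.6 79. ]
2 [77.3 85.3]
3 [64.3 85.1]
4 [52.8 78.4]
5 [45.9 67. ]
```

View pics/crop3.png

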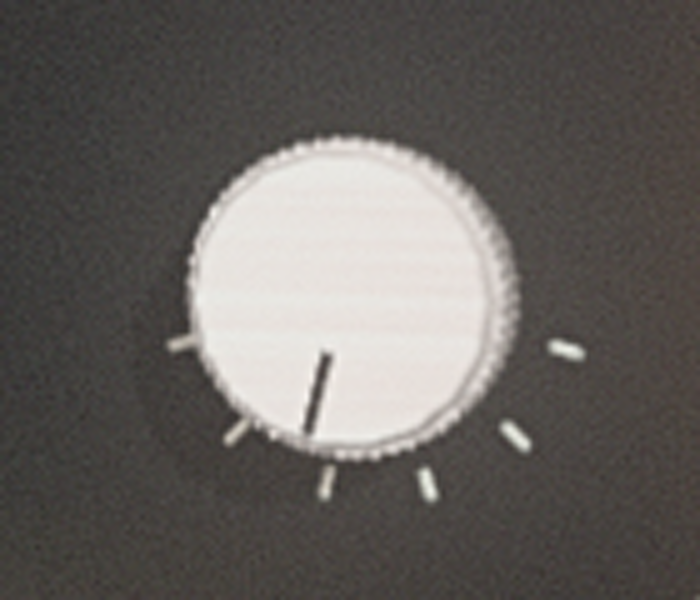

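The pointer runs from (327,355) to (308,430), 14° off vertical; the 4th mark predicts 13°. So the selector is home at the 4th mark. Now over the square key.

play_rows(deltas=[0,-0.385,-0.57,0,0,0,-0.385,-0.57,0,0,0,-0.385,-0.57,0,0,0,0,0,0.6,0,0,0,0,0.6,0,0,0,0,0,0])

```text
clock: 5.92
eef_pos: [0.4746, 0.0312, 0.1062]
tool_rot: [0.758, 0.652, 0.009, -0.0]
ft_force: [-0.4, -0.4, 0.9]
grip_width: 0.0003
```

```bash
python3 -c "
from h import *
to([-60,55,14])"
```

```text
t 5.92 tcp [0.4746 0.0312 0.1062] panel(mm) [-53.7  52.3  71.3] Fpanel [-0.17 -0.48  0.91] w 0.0003
tool x,y in panel [[-0.018, 0.994, -0.111], [1.0, 0.02, 0.013], [0.016, -0.111, -0.994]]
delta units [0.033 0.002 0.961]
```

play_rows(deltas=[0,0.033,0,0.5,0,0,0,0,0.4,0,0,0,0,0,0])

```text
clock: 6.3
eef_pos: [0.4788, 0.034, 0.0548]
tool_rot: [0.758, 0.652, 0.01, 0.002]
ft_force: [-0.1, 0.1, -0.3]
grip_width: -0.0
```

```bash
python3 -c "
from h import *
to([-60,55,8])"
```

```text
t 6.3 tcp [0.4788 0.034  0.0548] panel(mm) [-56.3  55.7  19.8] Fpanel [-0.15  0.07 -0.24] w -0.0
tool x,y in panel [[-0.018, 0.994, -0.105], [1.0, 0.02, 0.013], [0.015, -0.105, -0.994]]
delta units [-0.013 -0.041  0.202]
```

play_rows(deltas=[0,-0.01,-0.05,0.15,0,0,0,0,0.03,0])

```text
clock: 6.55
eef_pos: [0.478, 0.0341, 0.0461]
tool_rot: [0.758, 0.653, 0.012, 0.004]
ft_force: [-0.2, 0.4, 0.4]
grip_width: -0.0
```

play_rows(deltas=[0,0,0,0.03,0])

```text
clock: 6.68
eef_pos: [0.4788, 0.0342, 0.045]
tool_rot: [0.758, 0.653, 0.013, 0.004]
ft_force: [0.1, 0.3, 0.1]
grip_width: -0.0002
```

```bash
python3 -c "
from h import *
to([-60,55,4])"
```

```text
t 6.67 tcp [0.4788 0.0342 0.045 ] panel(mm) [-57.6  55.9  10.1] Fpanel [0.08 0.35 0.05] w -0.0002
tool x,y in panel [[-0.018, 0.995, -0.1], [1.0, 0.02, 0.014], [0.016, -0.099, -0.995]]
delta units [-0.015 -0.031  0.104]
```

play_rows(deltas=[0,-0.01,-0.04,0.03,0,0,0,0,0.03,0])

```text
clock: 6.92
eef_pos: [0.4767, 0.0339, 0.0419]
tool_rot: [0.758, 0.652, 0.013, 0.005]
ft_force: [-0.1, 0.1, 1.3]
grip_width: -0.0003
```

play_rows(deltas=[0,0,0,0.04,0,0,0,0,0.05,0])

```text
clock: 7.18
eef_pos: [0.4772, 0.0339, 0.038]
tool_rot: [0.758, 0.652, 0.014, 0.005]
ft_force: [-9.9, -0.1, 28.7]
grip_width: -0.0
```

```bash
python3 -c "
from h import *
to([-60,55,4])"
```

```text
t 7.17 tcp [0.4772 0.0339 0.038 ] panel(mm) [-59.9  55.3   3.3] Fpanel [-6.15 -1.76 29.71] w -0.0
tool x,y in panel [[-0.018, 0.995, -0.097], [1.0, 0.02, 0.014], [0.016, -0.097, -0.995]]
delta units [-0.004 -0.003 -0.011]
```

The key is at its bottom stop: tip at 3.3 mm, where 3.5 is expected, with a hard rise to 30 N. Lifting off.

play_rows(deltas=[0,0,0,-0.1,0,0,0,0,-0.4,0,0,0,0,-0.8,0,0,0,0,-0.8,0,0,0.8,-0.3,-0.3,0,0,0.9,-0.3,0,0,0,0.9,0,0,0,0,0.9,0,0,0,0,0.9,0,0,0,0,0.9,0,0,0,0,0,0,0,0])

```text
clock: 8.55
eef_pos: [0.4879, 0.362, 0.189]
tool_rot: [0.759, 0.651, 0.016, 0.005]
ft_force: [-0.6, -0.7, -0.1]
grip_width: 0.0001
```

```bash
python3 -c "
from h import *
st()
c=cam('top');im=c['color'];cv2.imwrite('pics/crop4.png',cv2.resize(im[130:310,210:480],None,fx=2.9,fy=2.9,interpolation=cv2.INTER_CUBIC))"
```

```text
t 8.55 tcp [0.4879 0.362  0.189 ] panel(mm) [-85.8 380.6 158.7] Fpanel [-0.43 -0.78 -0.03] w 0.0001
tool x,y in panel [[-0.013, 0.995, -0.094], [1.0, 0.015, 0.018], [0.019, -0.094, -0.995]]
```

View pics/crop4.png

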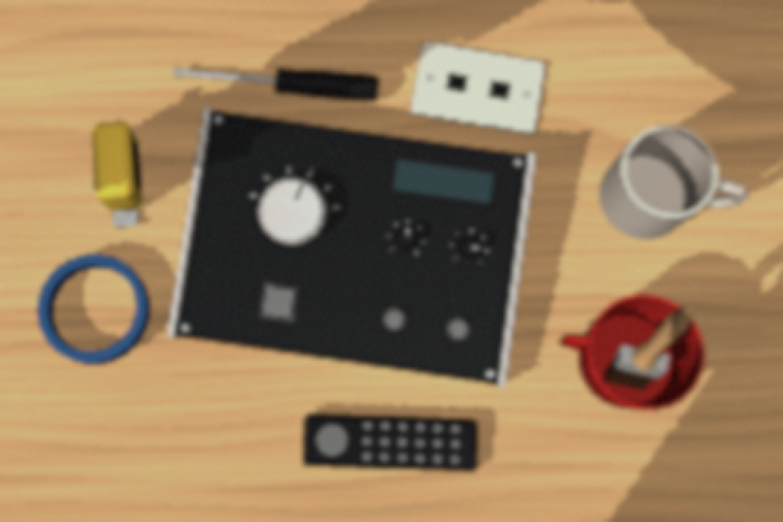

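The final top view shows the pointer, near (301,190), on the 4th mark. The square key at (279,302), the small knobs and keys and the loose items look unmoved, and the arm is clear.

```bash
python3 -c "
from h import *
print(ticket.job_done())"
```

```text
the job is handed in; nothing more can be done
None
```

The selector is one mark further clockwise and the square key has been pressed and let up; I handed the job in at about 8.6 s.

- **Selector:** it started at the 3rd mark. I stroked the left side of the rim rearwards for about 12 mm with the shut fingertips, at readings of about 4 to 7 N, then backed straight off. The wrist view afterwards showed the pointer on the 4th mark (1.571 rad), about 1.4° from where that mark should appear.
- **Square key:** I pressed it to its bottom stop. The tip stopped 3.3 mm above the panel, where 3.5 mm is expected with the key fully down. The reading rose to about 30 N at the stop, more than the 4 N needed but under the 40 N limit. I then lifted off.
- **Last check:** in the final top view the pointer is still on the 4th mark. The other knobs and keys and the loose items look unmoved, and the arm is clear of everything. The key coming back up is judged only from lifting off it, as a 4 mm travel can't be resolved in that picture.

One picture during the stroke was no use because the arm blocked the top camera. No other check failed or disagreed.

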